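# Match the stacked level knob and un-mute the amplifier

### The arm

A 7-joint arm with a two-finger parallel gripper is mounted at the origin on the work surface. World frame = base frame: x ahead of the robot, y to its left, z up, the work surface at z = 0. Lengths are in m, angles in rad, forces in N, time in s.
With the tool pointing down it reaches from about 0.4 to 0.85 m from the base axis. Payload 4.4 kg.
Tool frame: the origin (TCP) lies midway between the tips of the shut fingers; the grasp point (between the pads) lies 19 mm behind it; z points along the fingers, y is the line along which they close (so a half turn about z gives the same grasp; the last joint's range is limited). The gripper opens to 94 mm and grips with 3 to 60 N. Pads are 16 mm wide; open, the fingers measure 119 mm over their backs; the gripper's body (75 mm by 177 mm) begins 78 mm behind the grasp point.
Start: joints at [-1.314, 0.628, 0.038, 1.517, -0.027, 0.996, -0.02], TCP at [0.206, 0.616, 0.205] pointing down, gripper open.
Joint ranges: [-3.06, 3.06], [-0.37, 2.12], [-1.25, 1.32], [0.18, 2.47], [-1.1, 4.24], [0.23, 1.98], [-2.94, 2.94]. Speed limits (rad/s): [2.57, 2.57, 3.14, 3.14, 3.14, 3.14, 3.14].

### API

Orientations are given as a 3x3 rotation matrix whose columns are the frame's x, y, z axes.
In Python, from plant import get_state, snapshot, camera_model, order gives the robot as it stands.
- The arm moves only by the tool arm_command, never from a script. Its argument "targets" is a list of rows, each an object with "twist": the turn, a rotation vector about the tool's x, y, z as a fraction of full scale, a list of three; "translation": the shift along the tool's x, y, z as a fraction of full scale, a list of three; "fingers": the closure, from -1 (fully open) to 1 (shut). A call has 1 to 5 rows; each row shifts and turns the commanded pose from where the row before left it, along the tool's axes as they then stand; what a row does not reach is not made up. Full scale, the value 1, is 200 mm for a shift and 2 pi rad for a turn. A row lasts 1/8 s, in which the tool goes at most 62.5 mm and 10.7 degrees, less where a joint would pass 70% of its speed; a pose out of reach is approached as far as the arm can. A call with a number of a shift or a turn outside -1 to 1 is refused whole. A call with a gripper value outside its range is refused whole. The fingers move at their own pace and stop on an object; "force" is the grip in N (left out, the last holds). Time passes only in rows, so rows that do not move let the fingers close. It gives the time, the measured TCP pose, the force, the opening and the grip force at its end, in the units of the state.
- get_state(): the state, without advancing time (a new reading comes with each control period).
- snapshot(name): name is "side" or "top" or "wrist"; returns (picture, depth): 400x640x3 uint8, red, green, blue; 400x640 float32, m along the optical axis (not along the pixel's ray), 0 where there is no reading.
- camera_model(name): a dict with "K" (3x3 intrinsics, pixels), "k1" (the pictures are not rectified: a ray, as slopes to the right and down, at radius r is drawn at 1 + k1 r^2 times it, then the intrinsics apply), "pose" (4x4, takes a point from camera to world coordinates); the wrist camera has in their place "hand_eye" (4x4, takes a point from camera to tool coordinates, whose origin is the TCP and whose axes are the flange's). Camera axes: x right, y down, z forward; pixel columns grow to the right and rows downward; lengths in m; the calibration is good to about 2 mm. A picture is of the moment at which its call begins: read the wrist's pose just before it. camera_model takes no time and is no camera call.
- order.hand_in(): hands the job in; it is judged then, once.
The state is a dict: "time_s": time; "joints": joint angles; "qvel": joint speeds; "joint_efforts": joint torques, N m; "tcp_pos": TCP position; "eef_rot": TCP orientation; "ft_force": force on the tool from outside, world axes, zero at the start; "ft_torque": the same for the moment, N m; "opening": finger opening in m; "gripper_force": force on a finger pad.
Only numpy, scipy, OpenCV 4.12 (cv2) and the standard library are available. Lean on these libraries where they do the work, as an engineer would, in place of code of your own. Each camera call takes 0.05 s, during which the arm holds its last target. There are 200 camera calls.

### The job

Match the amplifier's two channels: turn the inner knob of the stacked control, for instance by pushing its upright fin round with a fingertip, until the fin's pointed end points straight at the raised nub on the outer ring, leaving the outer ring as it is set. Only then un-mute the amplifier by pushing its slide all the way to the end of its slot at the amplifier's back. Leave the hair clip lying on the amplifier and the things standing around it where they are.

Things in the scene. Friction and masses are not known exactly. Their poses are not given: they have to be found in the camera images.
- amp: compact amplifier, a flat grey box 220 (x) by 360 (y) by 70 mm high, fixed on the sideboard. Origin at the centre of its underside; its front is -x (the robot's side, give or take its yaw), its back +x, z up; flat top at z 70 mm. The stacked control stands on its top, centred at (0, -90) mm, the mute slide at y = +115 mm.
- knob_axis (a point): point on the vertical axis shared by the inner knob and the outer ring, 37 mm above the amplifier's top (half way up the fin). Fixed to the amplifier.
- inner_knob (a joint): angle of the inner knob in rad, growing anticlockwise seen from above; 0 = fin's pointed end towards the amplifier's back (+x). No stops; stays where left (friction 0.05 N m). Black disc 72 mm across, top 24 mm above the amplifier's top; straight across its middle stands a fin 14 mm thick and 62 mm long (31 mm either side of the axis), from 24 to 50 mm above the amplifier's top.
- beak_aim (a point): point in the air 54 mm from the axis in the direction of the fin's pointed end, 37 mm above the amplifier's top; turns with the inner knob, and is above the nub's middle when the fin points straight at it. The fin's other end is rounded; a white line on top runs from its middle to the pointed end.
- outer_ring (a joint): angle of the outer ring in rad, growing anticlockwise seen from above; 0 = nub towards the amplifier's back (+x). Must stay as it is, but turns as easily as the inner knob (0.05 N m). Bare-metal ring around the inner knob, 130 mm outer and 80 mm inner diameter, top 18 mm above the amplifier's top, with one raised nub.
- ring_nub (a point): centre of the top of the nub on the outer ring: a block 18 mm long (radially, from 45 to 63 mm from the axis) and 14 mm wide, rising 14 mm above the ring to 32 mm above the amplifier's top, with a dark line on it. Turns with the outer ring.
- mute_slide (a joint): travel of the mute slide in m along the amplifier's +x (from front to back); 0 = front end of its slot (muted), 0.070 = back end (un-muted, hard stop). Friction 1.5 N; it stays where it is left.
- slide_top (a point): centre of the top of the slide's cap: a ribbed black block 30 (along its travel) by 60 (across) by 22 mm, from 4 to 26 mm above the amplifier's top. At least 50 mm of free amplifier top lies in front of it at the start.
- hair_clip: purple plastic hair claw clip, about 80 mm long, 40 mm wide and 40 mm high, lying loose on the amplifier's top between the stacked control and the slide. Origin at the centre of its underside, x along its length. Leave alone.
- bowls: stack of three nested steel bowls, 156 mm across, 84 mm high, on the sideboard on the slide's side (+y) of the amplifier. Origin at the centre of its underside. Leave alone.
- coin_bank: white plastic coin bank with a screw-top base, 104 mm across, 136 mm high, behind the amplifier. Origin at the centre of its underside. Leave alone.
- candy_dish: glass candy dish with its lid on, 136 mm across, 132 mm high, on the knob's side (-y) of the amplifier. Origin at the centre of its underside. Leave alone.
- remote: black remote control, 45 by 170 by 18 mm, lying behind the amplifier. Origin at the centre of its underside. Leave alone.

How it is judged:
On the way, in this order (a step that is already met when the one before it is completed fails the run):
1. the fin of the inner knob points at the outer ring's nub (horizontal distance between beak_aim and ring_nub below 0.006 m and value of joint mute_slide below 0.03 m), for 0.3 s.
2. the mute slide is pushed to the back end of its slot (value of joint mute_slide above 0.064 m), for 0.2 s.
At the end, for the whole second after the job is handed in: The fin points at the nub (within 6 mm at 54 mm from the axis), the nub is within 6 mm of its start, the slide is within 6 mm of the back end of its slot, and clip, bowls, coin bank, candy dish and remote are within 30 mm of their starts (horizontal distance between beak_aim and ring_nub below 0.006 m and not (distance of ring_nub from where it was at the start of the episode above 0.006 m) and value of joint mute_slide above 0.064 m and distance of each of hair_clip, bowls, coin_bank, candy_dish, remote from where it was at the start of the episode below 0.03 m); the robot touches nothing.
It fails at once if the outer ring is turned: its nub moves more than 6 mm (distance of ring_nub from where it was at the start of the episode above 0.006 m).
It fails at once if the slide is pushed back before the fin points at the nub (value of joint mute_slide above 0.03 m and not (horizontal distance between beak_aim and ring_nub below 0.01 m)).
It fails at once if a bystander (hair clip, bowls, coin bank, candy dish or remote) is shifted more than 30 mm (not (distance of hair_clip from where it was at the start of the episode below 0.03 m) or not (distance of bowls from where it was at the start of the episode below 0.03 m) or not (distance of coin_bank from where it was at the start of the episode below 0.03 m) or not (distance of candy_dish from where it was at the start of the episode below 0.03 m) or not (distance of remote from where it was at the start of the episode below 0.03 m)).
It also fails if it takes over 51 s, if anything falls off the work surface, if the arm or the gripper's body presses on something with over 40 N, if the wrist force passes 120 N, or if a joint passes its speed limit or range.

## Working session

There is one attempt and no reset: what is moved stays moved. The work goes in short steps, Python scripts to look and compute and a tool call to move; the robot and the scene stay as the last step left them, time stands still between calls to the robot, and variables do not carry over. Pictures are saved under pics/ and viewed, at most 10 in all, crops included, and the job is handed in when it is done.

Besides the shell and the picture viewer there is one more tool, called after "Request:" as name(argument=value, ...), one argument or row to a line, values as JSON. arm_command: Moves the arm, as the interface text tells. Shift numbers are shares of 200 mm and turn numbers shares of 2 pi rad, none past 1 either way. Its arguments: {"type":"object","properties":{"targets":{"type":"array"},"force":{"type":"number"}},"required":["targets"]}

```bash
ls; mkdir -p pics
cat > h.py <<'E'
import numpy as np, cv2
from plant import get_state, snapshot, camera_model, order
def cloud(name,st=None):
    c=camera_model(name); 
    st=st or get_state()
    pic,d=snapshot(name)
    K=np.array(c["K"]);k1=c["k1"]
    v,u=np.mgrid[0:400,0:640]
    p=np.stack([u.ravel(),v.ravel()],1).astype(float)
    n=cv2.undistortPoints(p[:,None],K,np.array([k1,0,0,0,0.])).reshape(-1,2)
    z=d.ravel(); X=np.c_[n*z[:,None],z]
    if "pose" in c: T=np.array(c["pose"])
    else:
        B=np.eye(4);B[:3,:3]=st["eef_rot"];B[:3,3]=st["tcp_pos"];T=B@np.array(c["hand_eye"])
    W=X@T[:3,:3].T+T[:3,3]; W[z==0]=np.nan
    return pic,W.reshape(400,640,3)
def save(n,pic,s=1): cv2.imwrite(f"pics/{n}.png",cv2.resize(pic[:,:,::-1],None,fx=s,fy=s,interpolation=cv2.INTER_CUBIC))
E
python3 - <<'E'
from h import *
for n in ["top","side"]:
    pic,W=cloud(n); save(n,pic); np.savez(f"{n}.npz",pic=pic,W=W)
s=get_state(); print(s["time_s"],np.round(s["tcp_pos"],3),np.round(s["eef_rot"],3)); print(camera_model("wrist")["hand_eye"])
E
```

```text
pics
0.1 [0.206 0.616 0.205] [[-0.948  0.317 -0.   ]
 [ 0.317  0.948 -0.002]
 [-0.    -0.002 -1.   ]]
[[ 6.55943695e-04 -9.64595623e-01 -2.63732544e-01  7.62276841e-02]
 [ 9.99999770e-01  6.78872342e-04  4.19460671e-06 -9.70059149e-04]
 [ 1.74994630e-04 -2.63732486e-01  9.64595846e-01 -1.79549565e-01]
 [ 0.00000000e+00  0.00000000e+00  0.00000000e+00  1.00000000e+00]]
```

View pics/top.png

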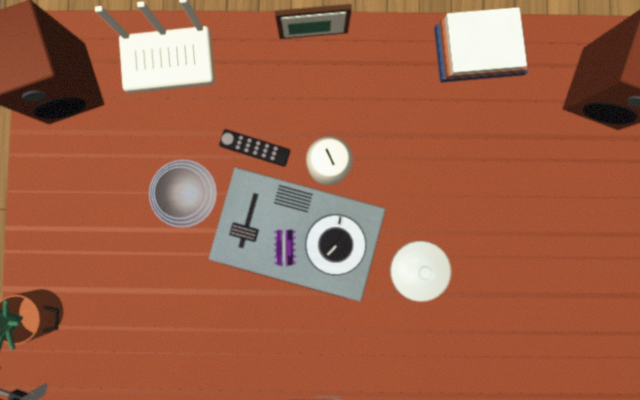

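View pics/side.png

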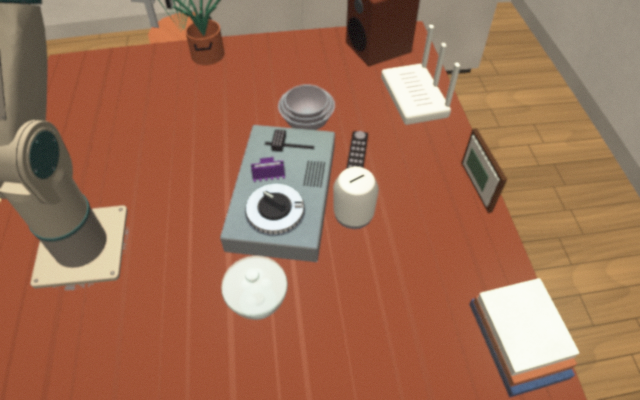

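The top view shows the control at about (336,244), the nub at (340,219), the white line running from the middle down-left to (329,254), the slide cap at (244,232) and the clip at (285,247).

Run:
```python
from h import *
D=np.load("top.npz");pic,W=D["pic"],D["W"]
for n,(u,v) in dict(axis=(336,244),nub=(340,219),line=(329,254),slide=(244,232),clip1=(279,247),clip2=(291,247),c_bl=(235,169),c_br=(384,209),c_fr=(361,300),c_fl=(210,259),amp=(250,270),coin=(328,160),candy=(421,270)).items():
    print(n,np.round(np.nanmedian(W[v-1:v+2,u-1:u+2].reshape(-1,3),axis=0),4))
# amp top mask
m=(np.abs(W[:,:,2]-0.07)<0.006)&(np.ptp(pic.astype(int),axis=2)<30)
m=cv2.morphologyEx(m.astype(np.uint8),cv2.MORPH_OPEN,np.ones((3,3)))
n,l,s,c=cv2.connectedComponentsWithStats(m);i=1+np.argmax(s[1:,4])
P=W[l==i][:,:2].astype(np.float32);r=cv2.minAreaRect(P);print(r, np.nanmedian(W[l==i][:,2]))
save("topc",pic[190:300,220:400],4.4)
```

```text
axis [ 0.4764 -0.008   0.1192]
nub [ 0.5308 -0.017   0.1025]
line [0.4548 0.007  0.1203]
slide [0.4997 0.1945 0.0966]
clip1 [0.4681 0.1159 0.1062]
clip2 [0.4684 0.0895 0.1085]
c_bl [0.6431 0.2227 0.0675]
c_br [ 0.5553 -0.119   0.0685]
c_fr [ 0.3475 -0.0674  0.0685]
c_fl [0.4376 0.2742 0.0694]
amp [0.414  0.1837 0.0686]
coin [0.6562 0.0114 0.1357]
candy [ 0.4234 -0.1886  0.1285]
((0.4971939027309418, 0.07925732433795929), (0.357791543006897, 0.21855075657367706), 75.25379180908203) 0.06953878433451877
```

View pics/topc.png

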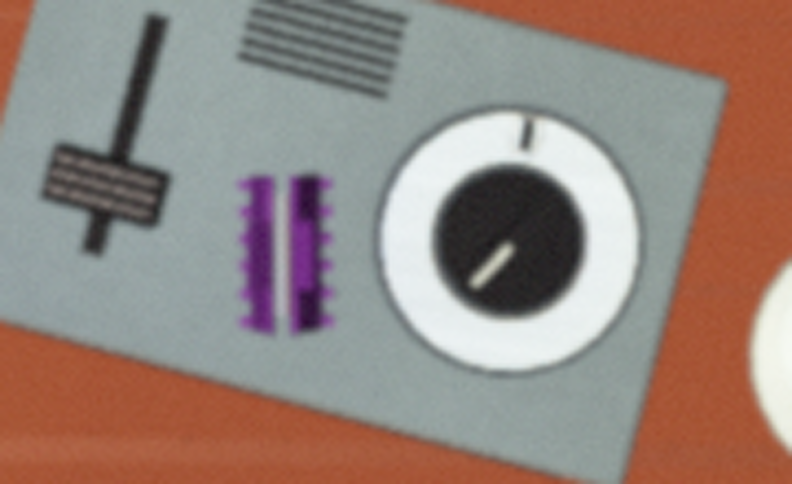

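The crop shows the nub's dark line at (527,133) and the white line running from (512,243) to (472,288) in crop pixels, so the fin points at about 140° in world terms and the nub at about -9°. I'll hover over the knob.

Request:
arm_command(
  targets=[
    {"twist": [0,0,0],"translation": [-0.19,-0.21,0],"fingers": 0.15},
    {"twist": [0,0,0],"translation": [-0.19,-0.21,0],"fingers": 0.15},
    {"twist": [0,0,0],"translation": [-0.19,-0.21,0],"fingers": 0.15},
    {"twist": [0,0,0],"translation": [-0.19,-0.21,0],"fingers": 0.15},
    {"twist": [0,0,0],"translation": [-0.19,-0.21,0],"fingers": 0.15},
  ],
)

```text
time_s: 0.72
tcp_pos: [0.3202, 0.3551, 0.2053]
eef_rot: [[-0.948, 0.317, 0.0], [0.317, 0.948, -0.0], [-0.0, -0.0, -1.0]]
ft_force: [0.4, 0.2, -0.4]
opening: 0.0475
gripper_force: 0.0
```

Request:
arm_command(
  targets=[
    {"twist": [0,0,0],"translation": [-0.19,-0.21,0],"fingers": 0.15},
    {"twist": [0,0,0],"translation": [-0.19,-0.21,0],"fingers": 0.15},
    {"twist": [0,0,0],"translation": [-0.19,-0.21,0],"fingers": 0.15},
    {"twist": [0,0,0],"translation": [-0.19,-0.21,0],"fingers": 0.15},
    {"twist": [0,0,0],"translation": [-0.19,-0.21,0],"fingers": 0.15},
  ],
)

```text
time_s: 1.35
tcp_pos: [0.4337, 0.0959, 0.2054]
eef_rot: [[-0.948, 0.317, 0.0], [0.317, 0.948, 0.0], [-0.0, 0.0, -1.0]]
ft_force: [1.1, 0.0, 0.5]
opening: 0.0398
gripper_force: 0.0
```

Request:
arm_command(
  targets=[
    {"twist": [0,0,0],"translation": [-0.19,-0.21,0],"fingers": 0.15},
    {"twist": [0,0,0],"translation": [-0.19,-0.21,0],"fingers": 0.15},
    {"twist": [0,0,0.03],"translation": [0,0,0],"fingers": 0.15},
    {"twist": [0,0,0.03],"translation": [0,0,0],"fingers": 0.15},
    {"twist": [0,0,0],"translation": [0,0,0],"fingers": 0.15},
  ],
)

```text
time_s: 1.98
tcp_pos: [0.4785, -0.0063, 0.2052]
eef_rot: [[-0.767, 0.641, -0.001], [0.641, 0.767, -0.0], [0.0, -0.001, -1.0]]
ft_force: [-0.2, 0.2, 0.9]
opening: 0.0403
gripper_force: 0.0
```

Run:
```python
from h import *
s=get_state(); pic,W=cloud("wrist",s); save("w1",pic); np.savez("w1.npz",pic=pic,W=W)
print(np.round(s["joints"],3))
x,y,z=W[...,0],W[...,1],W[...,2]
g=pic.mean(2)
near=np.hypot(x-.4745,y+.008)
def st(m,n): 
    P=W[m]; print(n,m.sum(),np.round(P.mean(0),4)); return P
top=(z>.114)&(z<.125)&(near<.04); P=st(top,"fin")
r=cv2.minAreaRect(P[:,:2].astype(np.float32)); print(r)
L=st(top&(g>120),"line")
c=P[:,:2].mean(0); d=L[:,:2].mean(0)-c; print("fin ang",np.degrees(np.arctan2(d[1],d[0])))
u,sg,vt=np.linalg.svd(P[:,:2]-c,full_matrices=False); print("pca",np.degrees(np.arctan2(vt[0,1],vt[0,0])))
N=st((z>.098)&(z<.108)&(near>.042)&(near<.068),"nub")
disc=(z>.088)&(z<.0925)&(near<.07)&(near>.03); st(disc,"z~90");
ring=(z>.083)&(z<.092)&(g>140)&(near<.08); R=st(ring,"ring")
A=np.c_[R[:,:2]*0+R[:,:2],np.ones(len(R))]
e=cv2.minEnclosingCircle(R[:,:2].astype(np.float32)); print(e)
```

```text
[-0.209  0.394  0.224  1.985 -0.122  0.776  0.96 ]
fin 1088 [ 0.4728 -0.0069  0.1204]
((0.4730955958366394, -0.007211010903120041), (0.013983062468469143, 0.061480432748794556), 47.65849685668945)
line 186 [4.652e-01 1.000e-04 1.208e-01]
fin ang 137.27750332137344
pca -42.45830967895012
nub 255 [ 0.5247 -0.0145  0.1022]
z~90 5508 [ 0.4683 -0.0032  0.0887]
ring 8398 [ 0.4676 -0.0028  0.0882]
((0.4739280045032501, -0.007300206925719976), 0.06617596000432968)
```

View pics/w1.png

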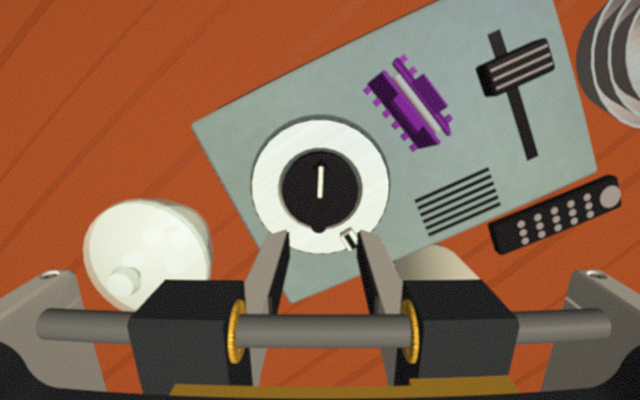

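The wrist view shows the fin's pointed end and white line running up from (320,197) to (320,165) and the nub at (349,239). Both fingers straddle the fin direction. I'll align, then go down around the fin.

Request:
arm_command(
  targets=[
    {"twist": [0,0,0],"translation": [0.016,-0.02,0],"fingers": 0.15},
    {"twist": [0,0,0.007],"translation": [0,0,0.2],"fingers": 0.15},
    {"twist": [0,0,0],"translation": [0,0,0.2],"fingers": 0.15},
    {"twist": [0,0,0],"translation": [0,0,0.11],"fingers": 0.15},
    {"twist": [0,0,0],"translation": [0,0,0],"fingers": 0.15},
  ],
)

```text
time_s: 2.65
tcp_pos: [0.4721, -0.0071, 0.1023]
eef_rot: [[-0.738, 0.675, -0.004], [0.675, 0.738, 0.0], [0.003, -0.002, -1.0]]
ft_force: [-0.7, 0.2, 0.0]
opening: 0.0397
gripper_force: 0.0
```

Request:
arm_command(
  targets=[
    {"twist": [0,0,0],"translation": [0,0,0],"fingers": 1},
    {"twist": [0,0,0],"translation": [0,0,0],"fingers": 1},
    {"twist": [0,0,0],"translation": [0,0,0],"fingers": 1},
    {"twist": [0,0,0],"translation": [0,0,0],"fingers": 1},
  ],
  force=20,
)

```text
time_s: 3.15
tcp_pos: [0.4744, -0.007, 0.1042]
eef_rot: [[-0.738, 0.675, 0.002], [0.675, 0.738, 0.0], [-0.001, 0.001, -1.0]]
ft_force: [-0.1, 0.5, 5.6]
opening: 0.0138
gripper_force: 20.0
```

Request:
arm_command(
  targets=[
    {"twist": [0,0,0.027],"translation": [0,0,0],"fingers": 1},
    {"twist": [0,0,0.027],"translation": [0,0,0],"fingers": 1},
    {"twist": [0,0,0.027],"translation": [0,0,0],"fingers": 1},
    {"twist": [0,0,0.027],"translation": [0,0,0],"fingers": 1},
    {"twist": [0,0,0.027],"translation": [0,0,0],"fingers": 1},
  ],
)

```text
time_s: 3.78
tcp_pos: [0.4731, -0.0076, 0.1042]
eef_rot: [[0.025, 1.0, -0.001], [1.0, -0.025, 0.0], [0.0, -0.001, -1.0]]
ft_force: [-3.7, -0.2, 9.3]
opening: 0.0138
gripper_force: 20.0
```

Request:
arm_command(
  targets=[
    {"twist": [0,0,0.027],"translation": [0,0,0],"fingers": 1},
    {"twist": [0,0,0.027],"translation": [0,0,0],"fingers": 1},
    {"twist": [0,0,0.027],"translation": [0,0,0],"fingers": 1},
    {"twist": [0,0,0.027],"translation": [0,0,0],"fingers": 1},
    {"twist": [0,0,0.027],"translation": [0,0,0],"fingers": 1},
  ],
)

```text
time_s: 4.4
tcp_pos: [0.4717, -0.007, 0.1042]
eef_rot: [[0.766, 0.643, -0.003], [0.643, -0.766, 0.002], [-0.001, -0.003, -1.0]]
ft_force: [-6.8, -0.7, 12.4]
opening: 0.0136
gripper_force: 20.0
```

Request:
arm_command(
  targets=[
    {"twist": [0,0,0.027],"translation": [0,0,0],"fingers": 1},
    {"twist": [0,0,0.027],"translation": [0,0,0],"fingers": 1},
    {"twist": [0,0,0.027],"translation": [0,0,0],"fingers": 1},
    {"twist": [0,0,0.027],"translation": [0,0,0],"fingers": 1},
    {"twist": [0,0,0],"translation": [0,0,0],"fingers": 1},
  ],
)

```text
time_s: 5.03
tcp_pos: [0.4713, -0.0058, 0.1042]
eef_rot: [[1.0, 0.024, -0.004], [0.024, -1.0, 0.004], [-0.004, -0.004, -1.0]]
ft_force: [-6.6, 1.7, 17.1]
opening: 0.0139
gripper_force: 20.0
```

Run:
```python
from h import *
s=get_state(); R=np.array(s["eef_rot"]); print("y ang",np.degrees(np.arctan2(R[1,1],R[0,1])))
pic,W=cloud("top"); save("t2",pic[190:300,260:400],5.4); np.savez("t2.npz",pic=pic,W=W)
```

```text
y ang -88.63556833679937
```

Request:
arm_command(
  targets=[
    {"twist": [0,0,0.0265],"translation": [0,0,0],"fingers": 1},
    {"twist": [0,0,0],"translation": [0,0,0],"fingers": 1},
    {"twist": [0,0,0],"translation": [0,0,0],"fingers": 0.15},
    {"twist": [0,0,0],"translation": [0,0,0],"fingers": 0.15},
    {"twist": [0,0,0],"translation": [0,0,0],"fingers": 0.15},
  ],
)

```text
time_s: 5.7
tcp_pos: [0.4738, -0.0072, 0.1034]
eef_rot: [[0.99, -0.141, 0.0], [-0.141, -0.99, -0.0], [0.0, 0.0, -1.0]]
ft_force: [0.1, -0.3, 0.0]
opening: 0.0386
gripper_force: 0.0
```

Request:
arm_command(
  targets=[
    {"twist": [0,0,0],"translation": [0,0,-0.15],"fingers": 0.15},
    {"twist": [0,0,0],"translation": [0,0,-0.25],"fingers": 0.15},
    {"twist": [0,0,0],"translation": [0,0,-0.15],"fingers": 0.15},
    {"twist": [0,0,0],"translation": [0,0,0],"fingers": 0.15},
  ],
)

```text
time_s: 6.2
tcp_pos: [0.4751, -0.0074, 0.215]
eef_rot: [[0.99, -0.141, 0.004], [-0.141, -0.99, 0.0], [0.004, -0.001, -1.0]]
ft_force: [-0.3, -0.4, -0.7]
opening: 0.0402
gripper_force: 0.0
```

```bash
cat > m.py <<'E'
from h import *
import sys
s=get_state(); pic,W=cloud("wrist",s); save(sys.argv[1],pic)
print(np.round(s["tcp_pos"],4),np.round(s["eef_rot"],3).tolist())
x,y,z=W[...,0],W[...,1],W[...,2]; g=pic.mean(2)
c=np.array([.4735,-.0072]); near=np.hypot(x-c[0],y-c[1])
P=W[(z>.114)&(z<.125)&(near<.04)]; L=W[(z>.114)&(z<.125)&(near<.04)&(g>120)]
cf=P[:,:2].mean(0); d=L[:,:2].mean(0)-cf
r=cv2.minAreaRect(P[:,:2].astype(np.float32)); v=np.linalg.svd(P[:,:2]-cf,full_matrices=False)[2][0]
print("fin",len(P),cf,r,np.degrees(np.arctan2(d[1],d[0])),np.degrees(np.arctan2(v[1],v[0])))
m=(z>.098)&(z<.108)&(near>.042)&(near<.068)
N=W[m][:,:2]
r=cv2.minAreaRect(N.astype(np.float32)); e=np.array(r[0])-c
print("nub",len(N),N.mean(0),r,"ang",np.degrees(np.arctan2(e[1],e[0])))
D=W[m&(g<100)][:,:2]
if len(D): e=D.mean(0)-c; print("darkline",len(D),D.mean(0),np.degrees(np.arctan2(e[1],e[0])))
E
python3 m.py w2
```

```text
[ 0.4751 -0.0074  0.215 ] [[0.99, -0.141, 0.004], [-0.141, -0.99, 0.0], [0.004, -0.001, -1.0]]
fin 976 [ 0.4733936  -0.00676693] ((0.47264301776885986, -0.006601504981517792), (0.013921414501965046, 0.06225339695811272), 82.01426696777344) -7.208174908703732 171.36008230413793
nub 297 [ 0.52669564 -0.0140896 ] ((0.5264697670936584, -0.014063555747270584), (0.012658572755753994, 0.017089975997805595), 81.8399887084961) ang -7.382962869939957
darkline 75 [ 0.52633313 -0.01429423] -7.6477096818452575
```

View pics/w2.png

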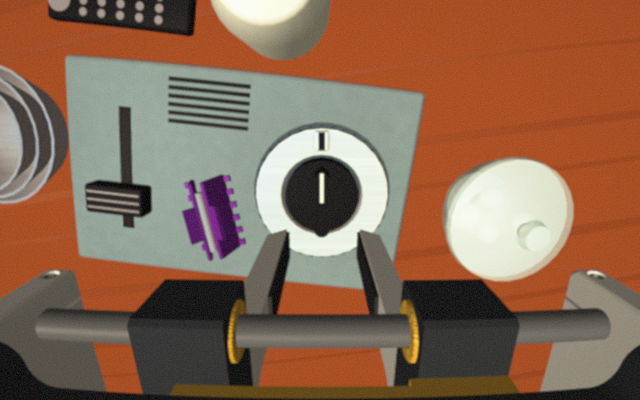

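The wrist view shows the white line at (321,188) pointing straight at the nub's dark line (321,141), within 1°. Next is the slide cap at (118,198), which I'll measure along with the clip.

Run:
```python
from h import *
A=np.load("top.npz");pic,W=cloud("top")
s=get_state(); th=np.radians(-14.75); R=np.array([[np.cos(th),-np.sin(th)],[np.sin(th),np.cos(th)]]); o=np.array([.4972,.0793])
for p,w in((A["pic"],A["W"]),(pic,W)):
    f=p.astype(int); m=(f[...,0]-f[...,1]>30)&(f[...,2]-f[...,1]>40)&(w[...,2]>.07); print("clip",m.sum(),w[m].mean(0).round(4), ((w[m][:,:2]-o)@R).min(0).round(3),((w[m][:,:2]-o)@R).max(0).round(3))
_,w=cloud("wrist",s)
for v in (w,W):
    a=(v[...,:2]-o)@R; m=(abs(a[...,1]-.115)<.045)&(abs(a[...,0])<.1)&(v[...,2]>.085)&(v[...,2]<.105)
    q=a[m]; print("slide",m.sum(),q.mean(0).round(4),np.percentile(q,[2,98],axis=0).round(4),np.median(v[m][:,2]))
E=np.array(s["eef_rot"]); q=np.radians(0)
t=o+R@np.array([-.068,.113]); d=np.r_[t,0.215]-np.array(s["tcp_pos"]); print("target",t,"tool shift frac",(E.T@d/0.2).round(3))
print("coin/bowl ok; joints",np.round(s["joints"],2))
```

```text
clip 405 [0.4675 0.1064 0.097 ] [-0.076 -0.012] [0.004 0.049]
clip 321 [0.4685 0.1108 0.0984] [-0.076 -0.   ] [0.001 0.048]
slide 1905 [-0.0265  0.1119] [[-0.0417  0.0855]
 [-0.0134  0.1429]] 0.09607093993536248
slide 367 [-0.0271  0.1131] [[-0.0414  0.0845]
 [-0.0129  0.1416]] 0.0952480067950856
target [0.4602109  0.20588912] tool shift frac [-0.215 -1.043 -0.01 ]
coin/bowl ok; joints [-0.75  0.59  1.11  2.   -0.66  0.96 -1.02]
```

Request:
arm_command(
  targets=[
    {"twist": [0,0,0],"translation": [-0.054,-0.26,0],"fingers": 1},
    {"twist": [0,0,0],"translation": [-0.054,-0.26,0],"fingers": 1},
    {"twist": [0,0,0],"translation": [-0.054,-0.26,0],"fingers": 1},
    {"twist": [0,0,0],"translation": [-0.054,-0.26,0],"fingers": 1},
    {"twist": [0,0,0.0185],"translation": [0,0,0],"fingers": 1},
  ],
)

```text
time_s: 6.98
tcp_pos: [0.4587, 0.2094, 0.2112]
eef_rot: [[0.968, -0.25, -0.003], [-0.25, -0.968, -0.0], [-0.003, 0.001, -1.0]]
ft_force: [-0.1, -0.4, 0.5]
opening: 0.0005
gripper_force: 0.0
```

Request:
arm_command(
  targets=[
    {"twist": [0,0,0],"translation": [0,0,0.1],"fingers": 1},
    {"twist": [0,0,0],"translation": [0,0,0],"fingers": 1},
  ],
)

```text
time_s: 7.22
tcp_pos: [0.4586, 0.2045, 0.1914]
eef_rot: [[0.967, -0.255, -0.004], [-0.255, -0.967, -0.002], [-0.004, 0.003, -1.0]]
ft_force: [-1.1, 0.1, 0.5]
opening: 0.0004
gripper_force: 0.0
```

```bash
cat > p.py <<'E'
from h import *
s=get_state(); th=np.radians(-14.75); R=np.array([[np.cos(th),-np.sin(th)],[np.sin(th),np.cos(th)]]); o=np.array([.4972,.0793])
E=np.array(s["eef_rot"]); print("t",s["time_s"],"amp xy",((np.array(s["tcp_pos"])[:2]-o)@R).round(4),"z",round(s["tcp_pos"][2],4),"xang",np.degrees(np.arctan2(E[1,0],E[0,0])).round(1),"open",s["opening"],np.round(s["joints"],2),np.round(s["ft_force"],1))
E
python3 p.py
```

```text
t 7.225 amp xy [-0.0692  0.1113] z 0.1914 xang -14.8 open 0.0004152885529923172 [-1.16  0.71  1.15  1.95 -0.77  1.02 -1.48] [-1.1  0.1  0.5]
```

Request:
arm_command(
  targets=[
    {"twist": [0,0,0],"translation": [0,0,0.22],"fingers": 1},
    {"twist": [0,0,0],"translation": [0,0,0.22],"fingers": 1},
    {"twist": [0,0,0],"translation": [0,0,0.11],"fingers": 1},
    {"twist": [0,0,0],"translation": [0,0,0],"fingers": 1},
  ],
)

```text
time_s: 7.72
tcp_pos: [0.4594, 0.2041, 0.0823]
eef_rot: [[0.967, -0.256, -0.003], [-0.256, -0.967, -0.001], [-0.003, 0.002, -1.0]]
ft_force: [0.8, -0.3, 0.6]
opening: 0.0005
gripper_force: 0.0
```

```bash
python3 p.py
```

```text
t 7.725 amp xy [-0.0683  0.1111] z 0.0823 xang -14.8 open 0.0004967164477336311 [-1.05  0.84  0.96  2.05 -0.99  0.82 -1.31] [ 0.8 -0.3  0.6]
```

Request:
arm_command(
  targets=[
    {"twist": [0,0,0],"translation": [0.08,0,0],"fingers": 1},
    {"twist": [0,0,0],"translation": [0.08,0,0],"fingers": 1},
    {"twist": [0,0,0],"translation": [0.08,0,0],"fingers": 1},
    {"twist": [0,0,0],"translation": [0.08,0,0],"fingers": 1},
    {"twist": [0,0,0],"translation": [0.08,0,0],"fingers": 1},
  ],
)

```text
time_s: 8.35
tcp_pos: [0.5346, 0.1854, 0.0834]
eef_rot: [[0.967, -0.254, -0.009], [-0.254, -0.967, 0.003], [-0.01, -0.001, -1.0]]
ft_force: [-24.1, 6.4, 21.2]
opening: 0.0002
gripper_force: 12.6
```

Request:
arm_command(
  targets=[
    {"twist": [0,0,0],"translation": [0.02,0,0],"fingers": 1},
    {"twist": [0,0,0],"translation": [0.02,0,0],"fingers": 1},
    {"twist": [0,0,0],"translation": [0,0,0],"fingers": 1},
  ],
)

```text
time_s: 8.72
tcp_pos: [0.5345, 0.1854, 0.0827]
eef_rot: [[0.967, -0.253, -0.023], [-0.253, -0.967, 0.008], [-0.024, -0.002, -1.0]]
ft_force: [-24.1, 4.8, 20.8]
opening: 0.0006
gripper_force: 12.8
```

```bash
python3 p.py
```

```text
t 8.725 amp xy [0.009  0.1121] z 0.0827 xang -14.7 open 0.0006471473127512514 [-0.92  0.9   0.95  1.86 -0.94  0.94 -1.32] [-24.1   4.8  20.8]
```

The force of about 25 N and the stalled TCP point to the hard stop. I'll back off, lift and look.

Request:
arm_command(
  targets=[
    {"twist": [0,0,0],"translation": [-0.1,0,0],"fingers": 1},
    {"twist": [0,0,0],"translation": [-0.1,0,0],"fingers": 1},
    {"twist": [0,0,0],"translation": [0,0,-0.25],"fingers": 1},
    {"twist": [0,0,0],"translation": [0,0,-0.25],"fingers": 1},
    {"twist": [0,0,0],"translation": [-0.2,0,-0.15],"fingers": 1},
  ],
)

```text
time_s: 9.35
tcp_pos: [0.4723, 0.2012, 0.2165]
eef_rot: [[0.966, -0.258, 0.007], [-0.258, -0.966, -0.001], [0.008, -0.001, -1.0]]
ft_force: [-0.0, 1.4, -0.5]
opening: 0.0008
gripper_force: 0.0
```

```bash
python3 p.py
python3 - <<'E'
from h import *
th=np.radians(-14.75); R=np.array([[np.cos(th),-np.sin(th)],[np.sin(th),np.cos(th)]]); o=np.array([.4972,.0793])
for n in("wrist","side"):
    pic,v=cloud(n); save("f_"+n,pic)
    a=(v[...,:2]-o)@R; m=(abs(a[...,1]-.115)<.045)&(abs(a[...,0])<.1)&(v[...,2]>.085)&(v[...,2]<.105)
    q=a[m]; print("slide",m.sum(),q.mean(0).round(4),np.percentile(q,[2,98],axis=0).round(4))
E
python3 m.py w4
```

```text
t 9.35 amp xy [-0.0551  0.1115] z 0.2165 xang -14.9 open 0.0008456052540114684 [-1.16  0.69  1.17  1.9  -0.74  1.06 -1.51] [-0.   1.4 -0.5]
slide 2239 [0.0337 0.1154] [[0.0195 0.087 ]
 [0.0478 0.1436]]
slide 251 [0.0336 0.1112] [[0.0183 0.0852]
 [0.0475 0.1423]]
[0.4679 0.2038 0.2159] [[0.967, -0.254, 0.003], [-0.254, -0.967, 0.003], [0.002, -0.003, -1.0]]
fin 1301 [ 0.47374025 -0.00531016] ((0.4736021161079407, -0.00647316500544548), (0.016332685947418213, 0.06179586797952652), 80.47346496582031) -20.786241383243365 171.72522125918798
nub 348 [ 0.52679631 -0.01262479] ((0.5268079042434692, -0.014104959554970264), (0.015630178153514862, 0.018445873633027077), 84.47938537597656) ang -7.380415020078489
darkline 87 [ 0.52706511 -0.01411946] -7.3606197512200096
```

View pics/f_wrist.png

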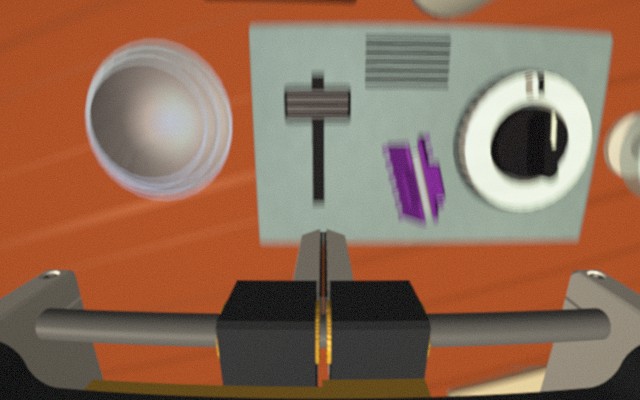

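The view shows the cap at (317,103) near the back of the slot, which runs from (317,72) to (319,205). The clip is in place and the fin still points at the nub. I'll check the cap position against the slot ends.

Run:
```python
from h import *
th=np.radians(-14.75); R=np.array([[np.cos(th),-np.sin(th)],[np.sin(th),np.cos(th)]]); o=np.array([.4972,.0793])
s=get_state(); pic,v=cloud("wrist",s); np.savez("w5.npz",pic=pic,W=v); A=np.load("top.npz")
print(s["time_s"])
for p,w in((pic,v),(A["pic"],A["W"])):
    a=(w[...,:2]-o)@R; top=(abs(w[...,2]-.07)<.006)&(abs(a[...,0])<.1)&(p.mean(2)<75)
    m=top&(abs(a[...,1]-.115)<.008); print("slot x",np.percentile(a[m][:,0],[0,1,99,100]).round(4),m.sum())
    g=(abs(w[...,2]-.07)<.006)&(abs(a[...,1]-.07)<.02)&(p.mean(2)>100)&(np.ptp(p.astype(int),axis=2)<40); print("amp x",np.percentile(a[g][:,0],[0.5,99.5]).round(4))
    k=(w[...,2]>.085)&(w[...,2]<.105)&(abs(a[...,1]-.115)<.045)&(abs(a[...,0])<.1); print("cap",a[k][:,0].mean())
```

```text
9.5
slot x [-0.0646 -0.0634  0.0609  0.0618] 968
amp x [-0.1079  0.1063]
cap 0.03354158499921945
slot x [-0.0611 -0.0601  0.0613  0.0621] 149
amp x [-0.1083  0.1087]
cap -0.02711688179102998
```

```bash
python3 -c "
from plant import order; print(order.hand_in())"
```

```text
the job is handed in; nothing more can be done
None
```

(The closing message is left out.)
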